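Shut the contact printer and hold the exposure key in the green

ROBOT

A 6-joint arm with a two-finger parallel gripper is mounted at the origin on the work surface. World frame = base frame: x ahead of the robot, y to its left, z up, the work surface at z = 0. Lengths are in m, angles in rad, forces in N, time in s.
With the tool pointing down it reaches from about 0.25 to 0.8 m from the base axis. Payload 3.9 kg.
Tool frame: the origin (TCP) lies on the centre line of the jaws, within the pads' length; the fingertips stand 8 mm ahead of it and the grasp point (between the pads) lies 11 mm behind it; z points along the fingers, y is the line along which they close (so a half turn about z gives the same grasp; the last joint's range is limited). The gripper opens to 85 mm and grips with 20 to 120 N. Pads are 22 mm wide; open, the fingers measure 114 mm over their backs; the gripper's body (76 mm by 85 mm) begins 54 mm behind the grasp point. The pads swing forward as they close: fully open they stand 13 mm farther back than shut.
Start: joints at [1.122, 0.26, -0.138, 1.173, 0, 1.571], TCP at [0.228, 0.473, 0.239] pointing down, gripper open.
Joint ranges: [-2.78, 2.78], [-0.83, 1.72], [-1.28, 1.37], [-1.9, 2.12], [-1.57, 1.48], [-3.14, 3.14]. Speed limits (rad/s): [2.57, 2.57, 3.14, 3.14, 3.14, 3.14].

INTERFACE

Orientations are given as a unit quaternion [x, y, z, w].
In Python, from plant import ctrl, optics, nets gives the robot as it stands.
- The arm moves only by the shell command python3 -m pendant 'ROWS' [OPENING] [FORCE]. ROWS is JSON, a list of rows, each a list of 4 numbers: the shift along the tool's x, y, z in units of 0.15 m (1.0 is 0.15 m), then the turn about the tool's z in units of pi rad (1.0 is pi rad). A call has 1 to 8 rows; each row shifts and turns the commanded pose from where the row before left it, along the tool's axes as they then stand; what a row does not reach is not made up. A row lasts 1/10 s, in which the tool goes at most 50 mm and 8.59 degrees, less where a joint would pass 70% of its speed; a pose out of reach is approached as far as the arm can. A call with a number of a shift or a turn outside -1 to 1 is refused whole. A call with a gripper value outside its range is refused whole. OPENING is the opening, from 0 (shut) to 1 (fully open), set as the call begins (- or left out, the last holds). The fingers move at their own pace and stop on an object; FORCE is the grip in N (left out, the last holds). Time passes only in rows, so rows that do not move let the fingers close. It gives the time, the measured TCP pose, the force, the opening and the grip force at its end, in the units of the state.
- ctrl.state(): the state, without advancing time (a new reading comes with each control period).
- optics.camera(name): name is "scene" or "side" or "wrist"; returns a dict with "pixels" (420x560x3 uint8, blue, green, red), "camera_matrix" (3x3 intrinsics, pixels), "dist_coeffs" ([k1, k2, p1, p2, k3] as OpenCV has them; the pictures are not rectified), "world_from_camera" (4x4, takes a point from camera to world coordinates). Camera axes: x right, y down, z forward; pixel columns grow to the right and rows downward; lengths in m; the calibration is good to about 2 mm. A picture is of the moment at which its call begins. There is no depth.
- ctrl.hand_in(): hands the job in; it is judged then, once.
Trained networks look in a picture, given as the dict that the camera call returned (one of the last four; its "shot" number tells which), for a name from the list of things; names that differ only in an ending like _2 or _b are one class to them, and where a whole thing is asked for, a point or a joint stands for the part that bears it (a point fixed in the world has none). Each returns a list of dicts, best first, with "confidence" (0 to 1); they miss things now and then, are a little off and sometimes report something else, mostly with a low value. They report only what shows in the picture. A call takes as long as a camera call. They do not tell look-alikes from the thing itself.
- nets.cut_out(thing, picture): "pixels" (420x560 bool, what is visible of it).
- nets.landmark_of(thing, picture): "centre" ([x, y, z] in m, in world coordinates, good to about 4 mm: a listed point, or the origin of a listed thing).
The state is a dict: "time_s": time; "q": joint angles; "dq": joint speeds; "joint_efforts": joint torques, N m; "position": TCP position; "eef_rot": TCP orientation; "ft_force": force on the tool from outside, world axes, zero at the start; "ft_torque": the same for the moment, N m; "width": finger opening in m; "grip_force": force on a finger pad.
Only numpy, scipy, OpenCV 4.12 (cv2) and the standard library are available. Lean on these libraries where they do the work, as an engineer would, in place of code of your own. Each camera call takes 0.05 s, during which the arm holds its last target. There are 200 camera calls.

TASK

Press both hinged leaves of the contact printer down until their catches snap and hold them shut; only then press the orange pad of the spring-loaded exposure key down until its pointer stands in the green band of the scale, without running on into the red. Finish while still holding the key there with the gripper (do not let go at the end), and leave everything else on the table where it stands.

Things in the scene. Friction and masses are not known exactly. Their poses are not given: they have to be found in the camera images.
- printer: the contact printer, a fixed grey lamp box 170 mm deep (x), 280 mm wide (y) and 72 mm tall with a glass top; origin at the centre of its underside, z up, its own -x is its front, the side with the two catches (roughly towards the robot), its own +y is the left leaf's side
- leaf_left_hinge (a point): centre of the hinge line of the left leaf, on the underside plane of the leaf; in the printer's frame it lies 75 mm towards +x, 70 mm towards +y and 74 mm up. The leaf is a pale wooden panel 150 mm long (from the hinge towards the printer's front), 118 mm wide and 10 mm thick. The hinge line runs along the printer's y
- leaf_left_plate (a point): centre of the top of the aluminium push plate (40 by 60 mm, 3 mm thick) on the left leaf, 115 mm from the hinge line along the leaf and 13 mm above the leaf's underside plane; moves with the leaf; its z is square to the leaf
- leaf_left (a joint): opening angle of the left leaf in rad: 0 = flat, shut, at a solid stop; larger = front edge raised. Starts at about 0.5 to 0.9. A light spring lifts it again unless pushed past its catch, which resists between about 0.10 and 0.05 (10 to 13 N on the push plate), then snaps over the leaf's nose and holds it at 0
- catch_left (a point): the left leaf's catch: middle of a sprung brass roller (10 mm thick, 40 mm long along y) at the front of the box, standing 6 mm proud of the shut leaf's top just beyond its front edge; keep the fingers off it
- leaf_right_hinge (a point): centre of the hinge line of the right leaf, on the underside plane of the leaf; in the printer's frame it lies 75 mm towards +x, 70 mm towards -y and 74 mm up. The leaf is a pale wooden panel 150 mm long (from the hinge towards the printer's front), 118 mm wide and 10 mm thick. The hinge line runs along the printer's y
- leaf_right_plate (a point): centre of the top of the aluminium push plate (40 by 60 mm, 3 mm thick) on the right leaf, 115 mm from the hinge line along the leaf and 13 mm above the leaf's underside plane; moves with the leaf; its z is square to the leaf
- leaf_right (a joint): opening angle of the right leaf in rad: 0 = flat, shut, at a solid stop; larger = front edge raised. Starts at about 0.5 to 0.9. A light spring lifts it again unless pushed past its catch, which resists between about 0.10 and 0.05 (10 to 13 N on the push plate), then snaps over the leaf's nose and holds it at 0
- catch_right (a point): the right leaf's catch: middle of a sprung brass roller (10 mm thick, 40 mm long along y) at the front of the box, standing 6 mm proud of the shut leaf's top just beyond its front edge; keep the fingers off it
- key_base: the fixed black base of the exposure key, 170 (x) by 110 (y) by 26 mm; origin at the centre of its underside, z up; the pad is at its own -x end (roughly towards the robot). Beside the pad, on the +y side, 39 mm from the paddle's middle, stands a scale plate 92 mm tall: white (top), green, red (bottom)
- key_hinge (a point): the middle of the paddle's hinge pin, 60 mm above the table, 50 mm towards +x of the base's origin; the pin runs along the base's y
- key_top (a point): centre of the top of the paddle's orange round pad, where it is pressed; at rest 88 mm above the table. It lies 100 mm from the hinge pin along the paddle and 6 mm above the line through the pin
- paddle: the sprung paddle: a steel bar 18 mm wide from the hinge pin to an orange round pad (40 mm wide, 9 mm thick) with a yellow pointer to the scale; origin on the hinge pin
- key (a joint): how far the paddle is pressed, in rad: 0 = released (the paddle then slopes up towards the pad by 0.22 rad, so at 0.22 it is level), 0.40 = bottom stop. The green band of the scale is 0.16 to 0.28, the pad then being 16 to 28 mm below its rest; the red band begins at 0.28. A spring pushes it back up: 3 N on the pad at the start, about 7.4 N at 0.22, 11 N at the stop
- reel: a white plastic film reel lying flat, two 72 mm discs 34 mm tall overall; origin at the centre of its underside; loose, to be left alone
- magnifier: a black and silver upright focusing magnifier, 52 mm foot, 73 mm tall; origin at the centre of its underside; loose, to be left alone
- canister: a black film canister with a grey cap, 35 mm wide, 54 mm tall; origin at the centre of its underside; loose, to be left alone
- red_lid: a flat red jar lid, 90 mm wide, 12 mm tall; origin at the centre of its underside; loose, to be left alone
- bottle: an amber bottle with a black cap, 68 mm wide, 170 mm tall; origin at the centre of its underside; loose, to be left alone
- beaker: a clear plastic beaker, 72 mm wide at the rim, 100 mm tall; origin at the centre of its underside; loose, to be left alone
Things that resemble listed ones, but are neither listed nor needed, are in the scene too. Leave any purple or turquoise look-alike of the key_base alone.

How it is judged:
On the way, in this order (a step that is already met when the one before it is completed fails the run):
1. both leaves are shut and held by their catches (value of joint each of leaf_left, leaf_right below 0.03 rad), for 0.3 s.
2. the key is held in the green band by the robot (value of joint key between 0.14 and 0.3 rad and contact force between any of the fingers, the arm and paddle above 2 N), for 0.3 s.
At the end, for the whole second after the job is handed in: Both leaves shut (under 0.03 rad) and the key held by the robot's push on its pad (over 2 N) with its pointer in the green band (0.14 to 0.30 rad), through the last second (all of step 1 and all of step 2); the arm keeps its last pose, push and grip.
It fails at once if the key is pressed while a leaf is not shut (value of joint key above 0.12 rad and value of joint any of leaf_left, leaf_right above 0.06 rad).
It fails at once if the key is pressed into the red (value of joint key above 0.33 rad).
It fails at once if a loose thing is knocked away or over (distance of any of reel, magnifier, canister, red_lid, bottle, beaker from where it was at the start of the episode above 0.03 m or angle between any of reel, magnifier, canister, red_lid, bottle, beaker's own z axis and vertical above 0.4 rad).
It also fails if it takes over 54 s, if anything falls off the work surface, if the arm or the gripper's body presses on something with over 40 N, if the wrist force passes 120 N, or if a joint passes its speed limit or range.

## Working session

There is one attempt and no reset: what is moved stays moved. The work goes in short steps, Python scripts to look and compute and a shell command to move; the robot and the scene stay as the last step left them, time stands still between calls to the robot, and variables do not carry over. Pictures are saved under pics/ and viewed, at most 10 in all, crops included, and the job is handed in when it is done.

```bash
mkdir -p pics; cat > h.py <<'E'
from plant import ctrl, optics, nets
import numpy as np, cv2
E
python3 - <<'E'
from h import *
s=ctrl.state(); print(s['time_s'],s['position'],s['eef_rot'],s['width'],s['ft_force'])
for n in ("scene","side"):
    p=optics.camera(n); cv2.imwrite(f"pics/{n}0.png",p['pixels'])
    print(n,p['world_from_camera'][:3,3] if hasattr(p['world_from_camera'],'shape') else p['world_from_camera'])
    for t in "printer leaf_left_hinge leaf_left_plate catch_left leaf_right_hinge leaf_right_plate catch_right key_base key_hinge key_top reel magnifier canister red_lid bottle beaker".split():
        r=nets.landmark_of(t,p)
        W=np.linalg.inv(np.array(p['world_from_camera']))
        for a in r[:3]:
            c=np.array(a['centre']); pc=W[:3,:3]@c+W[:3,3]
            u=cv2.projectPoints(pc[None],np.zeros(3),np.zeros(3),np.array(p['camera_matrix']),np.array(p['dist_coeffs']))[0].ravel()
            print(t,round(a['confidence'],2),c.round(3),u.round())
E
```

```text
0.0 [0.22749178 0.47239777 0.23846977] [ 2.22528151e-01  9.74925779e-01 -9.48440069e-04 -2.18228541e-04] 0.08540285246379549 [0.37570794 0.02180509 0.95149537]
scene [ 1.26914471 -0.22177603  0.93565849]
printer 0.59 [ 0.584 -0.195  0.002] [222. 267.]
printer 0.27 [ 0.557 -0.262  0.144] [188. 233.]
leaf_left_hinge 0.59 [ 0.668 -0.136  0.072] [247. 271.]
leaf_left_hinge 0.37 [0.601 0.242 0.058] [369. 223.]
leaf_left_plate 0.67 [ 0.582 -0.12   0.142] [244. 228.]
leaf_left_plate 0.29 [ 0.534  0.497 -0.002] [430. 202.]
catch_left 0.38 [0.538 0.501 0.001] [432. 202.]
leaf_right_hinge 0.95 [ 0.646 -0.27   0.076] [194. 276.]
leaf_right_plate 0.66 [ 0.557 -0.26   0.144] [188. 233.]
catch_right 0.73 [0.601 0.245 0.059] [371. 222.]
key_base 0.95 [ 0.336  0.453 -0.002] [389. 166.]
key_base 0.64 [ 0.261 -0.219  0.003] [195. 192.]
key_base 0.61 [ 0.554  0.237 -0.002] [358. 225.]
key_hinge 0.62 [ 0.316 -0.213  0.058] [197. 191.]
key_hinge 0.56 [0.605 0.247 0.061] [372. 222.]
key_hinge 0.47 [0.377 0.469 0.061] [402. 159.]
key_top 0.71 [0.294 0.432 0.09 ] [382. 139.]
key_top 0.67 [0.511 0.231 0.087]
[... 957 characters left out ...]
e 0.66 [ 0.266 -0.219  0.   ] [376. 221.]
key_base 0.59 [0.556 0.234 0.003] [229. 241.]
key_base 0.58 [ 0.333  0.449 -0.003] [224. 309.]
key_hinge 0.72 [0.34  0.206 0.061] [280. 252.]
key_hinge 0.72 [0.387 0.468 0.063] [205. 286.]
key_hinge 0.47 [ 0.312 -0.212  0.057] [366. 204.]
key_top 0.75 [0.247 0.178 0.087] [309. 255.]
key_top 0.53 [ 0.218 -0.222  0.088] [390. 206.]
key_top 0.48 [0.292 0.434 0.085] [236. 290.]
reel 0.59 [ 0.438 -0.161 -0.001] [329. 209.]
magnifier 0.67 [0.684 0.228 0.002] [206. 225.]
red_lid 0.74 [ 0.639 -0.464 -0.002] [337. 163.]
red_lid 0.56 [ 0.671 -0.136  0.075] [280. 172.]
bottle 0.98 [ 0.539  0.498 -0.003] [168. 283.]
beaker 0.84 [ 0.496 -0.536  0.   ] [373. 168.]
```

View pics/scene0.png

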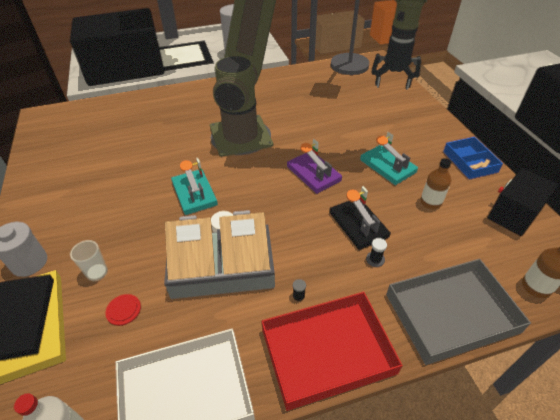

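View pics/side0.png

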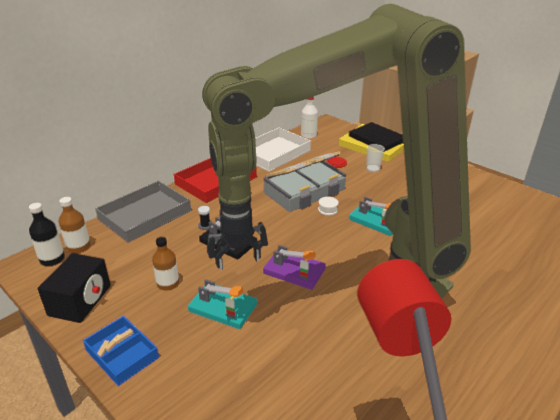

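The side view is partly blocked by the arm. The scene view shows four possible keys:
- black at (358,225)
- teal at (195,190)
- purple at (314,168)
- teal at (389,160)

The description says black, so I choose the one at (358,225), key_top near (354,195). The leaf plates are at (244,228) for the left and (188,233) for the right. Next is a close crop to check this choice.

```bash
cat >> h.py <<'E'
from scipy.spatial.transform import Rotation as R
def to(p):
    s=ctrl.state(); d=R.from_quat(s['eef_rot']).inv().apply(np.array(p)-s['position'])
    print('pos',s['position'].round(4) if hasattr(s['position'],'round') else s['position'],'units',(d/0.15).round(3))
E
python3 - <<'E'
from h import *
im=cv2.imread('pics/scene0.png')
a=cv2.resize(im[175:255,320:400],(400,400),interpolation=cv2.INTER_CUBIC)
b=cv2.resize(im[205:305,155:280],(400,400),interpolation=cv2.INTER_CUBIC)
cv2.imwrite('pics/crop1.png',np.hstack([a,b]))
to([0.583,-0.12,0.24]); to([0.583,-0.12,0.16])
E
```

```text
pos [0.2278 0.473  0.2393] units [-3.849 -2.534 -0.005]
pos [0.2278 0.473  0.2393] units [-3.849 -2.534  0.529]
```

View pics/crop1.png

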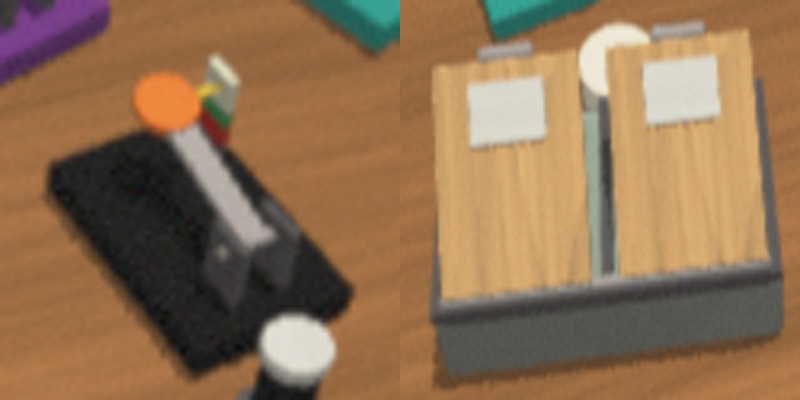

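The crop shows the black base with the orange pad at (165,100) and the white/green/red scale beside it. The right side of the crop shows both leaves with their plates and brass catches. I'll move above the left plate with the fingers shut.

```bash
python3 -m pendant '[[-0.24,-0.158,0,0],[-0.24,-0.158,0,0],[-0.24,-0.158,0,0],[-0.24,-0.158,0,0],[-0.24,-0.158,0,0],[-0.24,-0.158,0,0],[-0.24,-0.158,0,0],[-0.24,-0.158,0,0]]' 0 30
python3 -m pendant '[[-0.24,-0.158,0,0],[-0.24,-0.158,0,0],[-0.24,-0.158,0,0],[-0.24,-0.158,0,0],[-0.24,-0.158,0,0],[-0.24,-0.158,0,0],[-0.24,-0.158,0,0],[-0.24,-0.158,0,0]]'
python3 -m pendant '[[0,0,0,0],[0,0,0,0],[0,0,0,0]]'
python3 - <<'E'
from h import *
to([0.583,-0.12,0.24]);to([0.580,-0.119,0.16]);to([0.555,-0.116,0.098])
p=optics.camera('wrist');cv2.imwrite('pics/w1.png',p['pixels'])
for t in "leaf_left_plate leaf_left_hinge catch_left leaf_right_plate leaf_right_hinge catch_right".split():
    for a in nets.landmark_of(t,p)[:2]: print(t,a['confidence'],np.round(a['centre'],3))
E
```

```text
time_s: 2.5
position: [0.4057, 0.1757, 0.2396]
eef_rot: [0.222, 0.975, 0.0, 0.0]
ft_force: [0.5, 0.7, -1.1]
width: 0.0
grip_force: 0.0
time_s: 3.3
position: [0.5829, -0.1203, 0.2393]
eef_rot: [0.223, 0.975, 0.0, 0.0]
ft_force: [1.0, 0.9, -0.0]
width: 0.0001
grip_force: 0.0
time_s: 3.6
position: [0.5815, -0.1178, 0.2392]
eef_rot: [0.222, 0.975, 0.0, -0.001]
ft_force: [-0.3, -0.2, -0.1]
width: -0.0002
grip_force: 0.0
pos [ 0.5815 -0.1178  0.2392] units [-0.015 -0.009 -0.006]
pos [ 0.5815 -0.1178  0.2392] units [ 0.005 -0.012  0.528]
pos [ 0.5815 -0.1178  0.2392] units [ 0.163 -0.066  0.941]
leaf_left_plate 0.64 [ 0.58  -0.123  0.144]
leaf_left_plate 0.3 [ 0.49  -0.245  0.088]
leaf_left_hinge 0.65 [ 0.671 -0.136  0.073]
leaf_left_hinge 0.33 [ 0.44  -0.157 -0.002]
catch_left 0.85 [ 0.512 -0.106  0.085]
leaf_right_plate 0.23 [ 0.49  -0.246  0.089]
leaf_right_hinge 0.69 [ 0.735 -0.018 -0.003]
leaf_right_hinge 0.58 [ 0.585 -0.192  0.001]
catch_right 0.62 [ 0.488 -0.246  0.09 ]
catch_right 0.5 [ 0.582 -0.122  0.144]
```

View pics/w1.png

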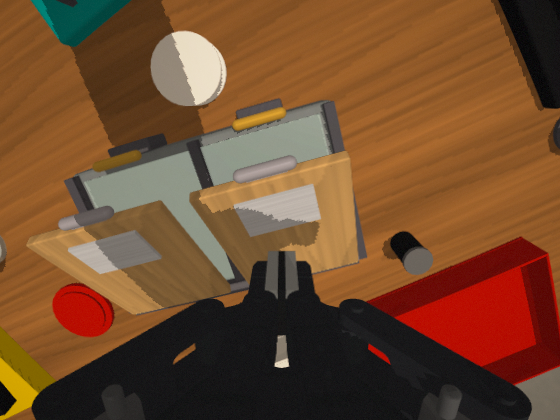

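The wrist view shows the left plate at (282,208) and its catch at (260,118). The fingertips are above the plate's hinge side, clear of the catch. I'll press along the arc.

```bash
python3 -m pendant '[[0.005,-0.012,0.18,0],[0,0,0.18,0],[0,0,0.18,0],[0.03,-0.01,0.07,0],[0.03,-0.01,0.07,0],[0.03,-0.01,0.07,0]]'
python3 -m pendant '[[0.025,-0.01,0.05,0],[0.02,-0.01,0.05,0],[0.01,0,0.04,0],[0.01,0,0.04,0],[0,0,0.03,0],[0,0,0,0]]'
python3 - <<'E'
from h import *
to([0.555,-0.116,0.095])
for n in('scene','side','wrist'):
  p=optics.camera(n)
  for t in ["leaf_left_plate"]:
    for a in nets.landmark_of(t,p)[:2]: print(n,t,a['confidence'],np.round(a['centre'],3))
E
```

```text
time_s: 4.55
position: [0.5668, -0.1177, 0.1268]
eef_rot: [0.222, 0.975, 0.0, 0.001]
ft_force: [0.4, 0.4, 1.7]
width: -0.0001
grip_force: 0.7
time_s: 5.15
position: [0.5564, -0.1167, 0.095]
eef_rot: [0.223, 0.975, -0.0, -0.0]
ft_force: [0.3, -0.3, 0.3]
width: 0.0005
grip_force: 0.0
pos [ 0.5564 -0.1167  0.095 ] units [ 0.01  0.   -0.  ]
scene leaf_left_plate 0.83 [ 0.558 -0.117  0.085]
side leaf_left_plate 0.93 [ 0.559 -0.113  0.086]
```

```bash
python3 -m pendant '[[0,0,0.02,0],[0,0,0.02,0],[0,0,0,0]]'
python3 -m pendant '[[0,0,-0.25,0],[0,0,-0.3,0],[0,0,-0.2,0],[0,0,-0.1,0],[0,0,0,0]]'
python3 - <<'E'
from h import *
to([0.557,-0.259,0.21]);to([0.530,-0.251,0.095])
for n in('scene','side'):
  p=optics.camera(n)
  for t in ["leaf_left_plate","leaf_right_plate","leaf_right_hinge"]:
    for a in nets.landmark_of(t,p)[:2]: print(n,t,a['confidence'],np.round(a['centre'],3))
E
```

```text
time_s: 5.75
position: [0.5566, -0.1164, 0.0945]
eef_rot: [0.222, 0.975, 0.0, 0.001]
ft_force: [-10.8, 2.7, 34.3]
width: -0.0
grip_force: 16.8
time_s: 6.25
position: [0.5583, -0.1168, 0.2196]
eef_rot: [0.222, 0.975, 0.0, 0.003]
ft_force: [0.5, 0.4, -0.3]
width: -0.0001
grip_force: 0.0
pos [ 0.5583 -0.1168  0.2196] units [-0.403 -0.858  0.065]
pos [ 0.5583 -0.1168  0.2196] units [-0.213 -0.889  0.831]
scene leaf_left_plate 0.51 [ 0.513 -0.105  0.084]
scene leaf_left_plate 0.18 [0.509 0.231 0.088]
scene leaf_right_plate 0.91 [ 0.561 -0.258  0.146]
scene leaf_right_plate 0.35 [ 0.67  -0.138  0.072]
scene leaf_right_hinge 0.64 [ 0.648 -0.269  0.071]
side leaf_left_plate 0.56 [ 0.558 -0.116  0.086]
side leaf_right_plate 0.75 [ 0.559 -0.262  0.146]
side leaf_right_hinge 0.64 [ 0.643 -0.273  0.074]
side leaf_right_hinge 0.15 [ 0.56  -0.114  0.086]
```

The left leaf stays shut: the plate reads z≈0.086 after release, and the stop was felt at 34 N. Now the right leaf.

```bash
python3 -m pendant '[[-0.1,-0.214,0,0],[-0.1,-0.214,0,0],[-0.1,-0.214,0,0],[-0.1,-0.214,0,0],[0,0,0,0],[0,0,0.2,0],[0,0,0.2,0]]'
python3 -m pendant '[[0.035,-0.005,0.07,0],[0.035,-0.005,0.07,0],[0.035,-0.005,0.07,0],[0.03,-0.005,0.05,0],[0.025,-0.005,0.05,0],[0.02,-0.005,0.04,0],[0.01,0,0.04,0],[0,0,0.03,0]]'
python3 - <<'E'
from h import *
to([0.530,-0.251,0.095])
p=optics.camera('side')
for a in nets.landmark_of("leaf_right_plate",p)[:2]: print(a['confidence'],np.round(a['centre'],3))
E
```

```text
time_s: 7.35
position: [0.5556, -0.2585, 0.1567]
eef_rot: [0.223, 0.975, -0.0, 0.001]
ft_force: [-2.3, -0.2, 1.6]
width: -0.0003
grip_force: 0.7
time_s: 8.15
position: [0.5282, -0.2501, 0.0945]
eef_rot: [0.222, 0.975, -0.0, 0.001]
ft_force: [-2.1, 1.9, 36.2]
width: 0.0004
grip_force: 20.4
pos [ 0.5282 -0.2501  0.0945] units [-0.014 -0.    -0.003]
0.73 [ 0.534 -0.261  0.088]
```

```bash
python3 -m pendant '[[0,0,-0.25,0],[0,0,-0.3,0],[0,0,-0.25,0],[0,0,-0.1,0],[0,0,0,0]]'
python3 - <<'E'
from h import *
to([0.511,0.231,0.22])
for n in('scene','side'):
  p=optics.camera(n); 
  if n=='scene': cv2.imwrite('pics/s2.png',cv2.resize(p['pixels'][170:310,130:410],(800,400)))
  for t in ["leaf_left_plate","leaf_right_plate","key_top","key_hinge"]:
    for a in nets.landmark_of(t,p)[:4]: print(n,t,round(a['confidence'],2),np.round(a['centre'],3))
E
```

```text
time_s: 8.75
position: [0.5284, -0.2505, 0.2312]
eef_rot: [0.223, 0.975, -0.001, 0.002]
ft_force: [-0.1, 0.2, -0.3]
width: -0.0
grip_force: 0.0
pos [ 0.5284 -0.2505  0.2312] units [1.497 2.842 0.068]
scene leaf_left_plate 0.96 [ 0.561 -0.118  0.084]
scene leaf_right_plate 0.66 [ 0.538 -0.256  0.083]
scene key_top 0.86 [0.51  0.233 0.088]
scene key_top 0.51 [0.245 0.176 0.088]
scene key_top 0.51 [0.295 0.436 0.086]
scene key_top 0.46 [ 0.669 -0.134  0.07 ]
scene key_hinge 0.72 [0.343 0.202 0.059]
scene key_hinge 0.69 [0.381 0.466 0.061]
scene key_hinge 0.61 [0.605 0.249 0.058]
side leaf_left_plate 0.96 [ 0.559 -0.112  0.087]
side leaf_right_plate 0.96 [ 0.538 -0.257  0.086]
side key_top 0.66 [0.506 0.23  0.087]
side key_top 0.64 [0.288 0.434 0.086]
side key_top 0.5 [0.25  0.176 0.086]
side key_top 0.27 [ 0.641 -0.461 -0.002]
side key_hinge 0.74 [0.605 0.242 0.063]
side key_hinge 0.64 [0.34  0.206 0.058]
side key_hinge 0.56 [0.384 0.468 0.063]
side key_hinge 0.41 [0.559 0.233 0.003]
```

View pics/s2.png

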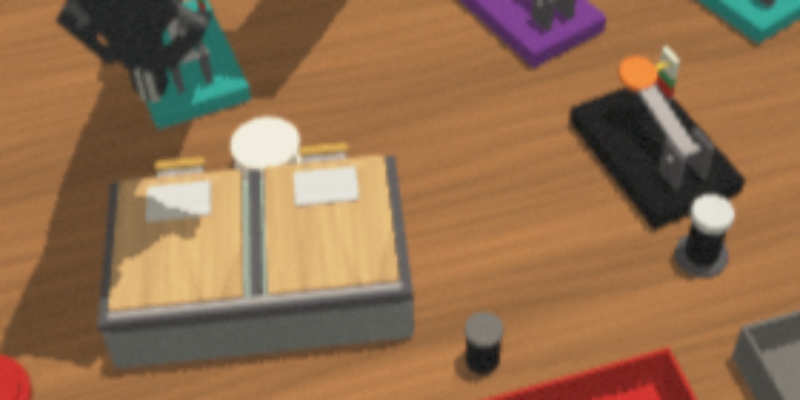

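Both leaves lie flat with their catches over the noses, at (180,165) and (325,150) in the crop. Next I go above the black key's pad.

```bash
python3 -m pendant '[[0.19,0.26,0,0],[0.19,0.26,0,0],[0.19,0.26,0,0],[0.19,0.26,0,0],[0.19,0.26,0,0],[0.19,0.26,0,0],[0.19,0.26,0,0],[0.17,0.26,0,0]]'
python3 -m pendant '[[0.0,0.26,0,0],[0,0.25,0,0],[0,0.25,0,0],[0,0,0.2,0],[0,0,0.2,0],[0,0,0,0]]'
python3 - <<'E'
from h import *
to([0.508,0.231,0.096]);to([0.508,0.231,0.074])
for n in('wrist','scene'):
  p=optics.camera(n)
  if n=='wrist': cv2.imwrite('pics/w2.png',p['pixels'])
  for t in ["key_top","key_hinge"]:
    for a in nets.landmark_of(t,p)[:3]: print(n,t,round(a['confidence'],2),np.round(a['centre'],3))
E
```

```text
time_s: 10.05
position: [0.459, 0.1306, 0.2289]
eef_rot: [0.223, 0.975, 0.0, 0.0]
ft_force: [1.3, -0.4, 0.6]
width: -0.0001
grip_force: 0.0
time_s: 10.65
position: [0.5063, 0.2305, 0.1647]
eef_rot: [0.222, 0.975, -0.003, -0.003]
ft_force: [-1.0, -1.6, -0.6]
width: -0.0001
grip_force: 0.0
pos [0.5063 0.2305 0.1647] units [-0.012  0.011  0.458]
pos [0.5063 0.2305 0.1647] units [-0.012  0.012  0.604]
wrist key_top 0.66 [0.512 0.23  0.088]
wrist key_top 0.64 [ 0.585 -0.19   0.002]
wrist key_hinge 0.97 [0.343 0.208 0.059]
wrist key_hinge 0.72 [0.6   0.244 0.059]
scene key_top 0.71 [0.291 0.434 0.089]
scene key_top 0.63 [0.513 0.23  0.089]
scene key_top 0.59 [0.246 0.174 0.089]
scene key_hinge 0.62 [0.378 0.466 0.06 ]
scene key_hinge 0.56 [ 0.315 -0.213  0.059]
scene key_hinge 0.52 [0.339 0.205 0.061]
```

View pics/w2.png

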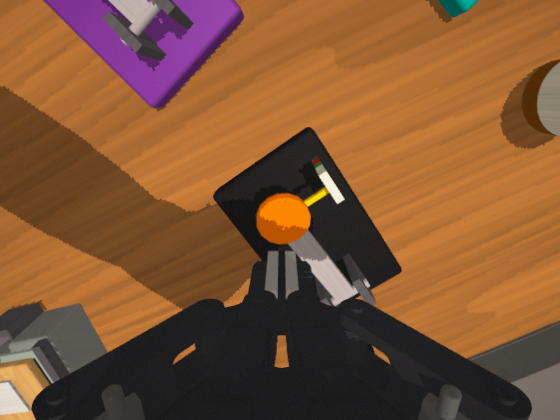

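The pad at (284,217) lies straight under the fingertips, and the scale at (328,180) is clear of them. I'll descend in stages.

```bash
python3 -m pendant '[[-0.01,0.01,0.15,0],[0,0,0.15,0],[0,0,0.12,0],[0,0,0.03,0],[0,0,0.02,0],[0,0,0,0]]'
python3 -m pendant '[[0,0,0.03,0],[0,0,0.03,0],[0,0,0.02,0],[0,0,0,0],[0,0,0,0]]'
```

```text
time_s: 11.55
position: [0.5121, 0.2324, 0.0992]
eef_rot: [0.223, 0.975, 0.0, 0.001]
ft_force: [-0.0, 0.6, 0.0]
width: -0.0003
grip_force: 0.0
time_s: 12.05
position: [0.5112, 0.2324, 0.0865]
eef_rot: [0.222, 0.975, 0.0, -0.0]
ft_force: [-2.8, 0.8, 5.1]
width: 0.0003
grip_force: 2.2
```

The 5.1 N at about 9.5 mm depth agrees with the spring. Another 12.5 mm to go.

```bash
python3 -m pendant '[[0,0,0.03,0],[0,0,0.03,0],[0,0,0.023,0],[0,0,0,0],[0,0,0,0],[0,0,0,0],[0,0,0,0],[0,0,0,0]]'
python3 - <<'E'
from h import *
for n in('scene','side'):
  p=optics.camera(n)
  if n=='scene': a=cv2.resize(p['pixels'][160:260,310:410],(400,400),interpolation=cv2.INTER_CUBIC)
  else: b=cv2.resize(p['pixels'][200:290,190:280],(400,400),interpolation=cv2.INTER_CUBIC)
  for t in ["leaf_left_plate","leaf_right_plate","key_top"]:
    for q in nets.landmark_of(t,p)[:3]: print(n,t,round(q['confidence'],2),np.round(q['centre'],3))
cv2.imwrite('pics/f.png',np.hstack([a,b]))
E
```

```text
time_s: 12.85
position: [0.5107, 0.2323, 0.0743]
eef_rot: [0.222, 0.975, 0.0, -0.001]
ft_force: [-5.0, 1.0, 7.5]
width: 0.0001
grip_force: 3.7
scene leaf_left_plate 0.61 [ 0.562 -0.115  0.082]
scene leaf_left_plate 0.58 [ 0.514 -0.108  0.087]
scene leaf_right_plate 0.7 [ 0.534 -0.258  0.085]
scene key_top 0.8 [ 0.22  -0.229  0.087]
scene key_top 0.67 [0.296 0.433 0.088]
scene key_top 0.66 [0.248 0.176 0.089]
side leaf_left_plate 0.6 [ 0.561 -0.114  0.09 ]
side leaf_left_plate 0.3 [0.686 0.229 0.003]
side leaf_right_plate 0.86 [ 0.536 -0.258  0.087]
side key_top 0.6 [0.247 0.174 0.084]
side key_top 0.57 [0.291 0.435 0.082]
side key_top 0.49 [0.505 0.228 0.065]
```

View pics/f.png

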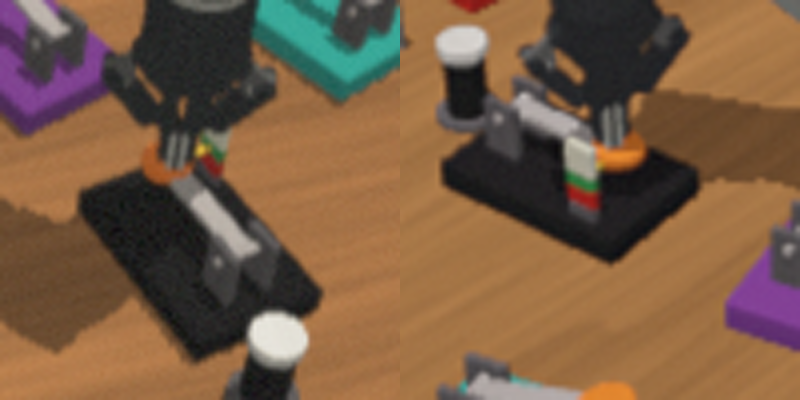

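The fingertips are on the orange pad at (165,160) in the left crop, and the paddle is nearly level. The push is 7.5 N, which the spring gives at about 0.22, and pad z≈0.066 is the middle of green. Both leaf plates still read shut, so I'm handing in.

```bash
python3 -c "
from plant import ctrl
print(ctrl.hand_in())"
```

```text
the job is handed in; nothing more can be done
None
```

Job handed in: both leaves read shut on their catches, and the gripper was holding the black key at about 0.22 rad, mid-green, with about 7.5 N on its pad; the hand-in gave no verdict.

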